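Press a tee nut home with the bench locking clamp

TASK

The zinc tee nut in the side of the walnut block is only started; press it fully home with the bench-mounted locking clamp. Set the block on the clamp's bed with the nut facing the brass press pad, and ease it up snug and square against both the fixed jaw and the adjustable end stop and let go of it; it must bear on both because the jaw drags the work towards that stop as it closes. Then squeeze the handle in until the toggle snaps over centre and the clamp stays locked with your hand off it, and flick the red release lever so that it springs fully open, leaving the block lying in its seat. Do it by feel and gently: do not ram the block against the clamp or stop, do not strain the handle or the lever, never prise the locked handle open, and leave the other things on the bench where they are.

Things in the scene. Friction and masses are not known exactly. Their poses are not given: they have to be found in the camera images.
- press: Bench locking clamp, grey bed, steel jaws, 320 x 180 x 50 mm, bolted down. Origin on the bench under the fixed jaw's face, which is the plane x = 0 (y -24 to 28 mm, z 10 to 50). x: the way the moving jaw presses; y: from the handles towards the work. Bed top at z = 10 mm (x -98 to 26, y -40 to 82). Handles run to -y; the fixed one lies at x -35 to -51 and ends with its screw knob at y -190.
- seat (a point): Point on the fixed jaw's face on the press pad's axis, 29 mm up; the brass pad (24 mm wide) faces it, tip 64 mm away when open. The adjustable end stop, a steel angle 30 wide and 30 high on the bed at x -35 to -5 mm, has its face (looking +y) anywhere from 14 to 31 mm to the -y side of this point; its setting is not measured: feel for it. Over 15 N would shift it.
- block: Walnut block 45 x 95 x 38 mm (x, y, z), 0.12 kg; origin under its middle. The tee nut sits in its -x face at y = -25, z = 19 mm (flange 22 mm wide). Seated, its axes lie along the clamp's, x = -22.5 mm and z = 10 mm in the clamp's frame, its -y end face on the end stop. At least 35 mm of its +y end stays clear of the jaws: grip it there.
- tee_nut (a joint): How far the zinc tee nut stands proud of home, in m; starts at 4 to 6.5 mm, 0 = flange flat on the wood. It is stiff: about 26 N at the nut to push it in.
- press_jaw (a joint): Swing of the moving jaw in rad: 0 = fully open (sprung open), about 0.32 when shut on a fully pressed nut. It reads nearly the same just before and just after the toggle passes centre.
- press_lever (a joint): Swing of the red release lever in its handle, rad: 0 at rest (light spring), up to 0.32; beyond some 0.1 it frees the locked toggle, with 1 to 3 N at its tab.
- handle_grip (a point): Point on the outer (-x) face of the moving handle's black grip, 29 mm up, 118 mm from its pivot; handle 22 mm high (z 18 to 40). In the clamp's frame it goes from about (-150, -167) mm open to (-91, -183) mm locked; push it in +x there. It takes up to about 15 N, less and less towards dead centre, then snaps in the last 4 mm and meets its stop.
- lever_tab (a point): Point on the inner (+x) face of the red release lever's tab, which sticks out past the handle's end (tab 20 mm long in y, z 24 to 42 mm). With the clamp locked it is at about (-67, -221) mm in the clamp's frame; push it in -x, outwards, about 10 mm; the clamp then springs open in the same direction.
- screw_jar_b: Glass jar of screws, 62 mm wide, 92 high; a bystander. Origin under its middle.
- block_plane: Block plane, 48 x 160 x 61 mm; a bystander. Origin under its middle.
- tape_measure: Yellow tape measure, 38 x 99 x 70 mm; a bystander. Origin under its middle.
- pliers: Red-handled pliers lying flat, 62 x 155 x 12 mm; a bystander. Origin under their middle.
- glue_bottle: Glue bottle, 58 mm wide, 180 high; a bystander. Origin under its middle.
Things that resemble listed ones, but are neither listed nor needed, are in the scene too. What is shaped like the block but pink or turquoise is not meant.

How it is judged (in metres and radians):
On the way, in this order (a step that is already met when the one before it is completed fails the run):
1. the block lies released on the bed against the fixed jaw and the end stop, each gap under 1.5 mm, square within 0.04 rad, nut towards the pad, with the clamp still open (x of block in the frame of press between -0.024 and -0.0215 m and y of end_stop_c0 in the frame of block between -0.0525 and -0.0495 m and z of block in the frame of press below 0.012 m and angle between the x axis of block and the x axis of press, either way round below 0.04 rad and contact force between the fingers and block below 0.5 N and value of joint press_jaw below 0.05 rad), for 0.2 s.
2. the clamp stays shut on the nut by itself with the hand off it, the nut less than 1 mm proud (value of joint press_jaw above 0.27 rad and value of joint tee_nut below 0.001 m and contact force between the fingers and press below 0.5 N), for 0.3 s.
3. the release lever is pressed while the clamp is still shut (value of joint press_lever above 0.05 rad and value of joint press_jaw above 0.25 rad).
At the end, for the whole second after the job is handed in: the tee nut is less than 1 mm proud of home, the clamp has sprung open (jaw within 0.05 rad of fully open) with the lever back at rest, and the block lies still on the bed within 4 mm of the fixed jaw and of the end stop (value of joint tee_nut below 0.001 m and value of joint press_jaw below 0.05 rad and value of joint press_lever below 0.04 rad and x of block in the frame of press between -0.0265 and -0.0215 m and z of block in the frame of press below 0.012 m and angle between the x axis of block and the x axis of press, either way round below 0.06 rad and linear speed of block below 0.01 m/s and y of end_stop_c0 in the frame of block between -0.055 and -0.0495 m); the robot touches nothing.
It fails at once if the block is pushed against the open clamp with over 35 N (contact force between block and press above 35 N and value of joint press_jaw below 0.1 rad).
It fails at once if the block is pushed against the end stop of the open clamp with over 15 N, which would shift its setting (contact force between block and end_stop_c0 above 15 N and value of joint press_jaw below 0.1 rad).
It fails at once if the fingers press on the clamp with over 25 N (contact force between the fingers and press above 25 N).
It fails at once if another thing on the bench is moved by over 15 mm (distance of any of screw_jar_b, block_plane, tape_measure, pliers, glue_bottle from where it was at the start of the episode above 0.015 m).
It also fails if it takes over 72 s, if anything falls off the work surface, if the arm or the gripper's body presses on something with over 40 N, if the wrist force passes 120 N, or if a joint passes its speed limit or range.

ROBOT

A 6-joint arm with a two-finger parallel gripper is mounted at the origin on a cart in front of the work surface, level with it; the furniture and walls round the work are solid. World frame = base frame: x ahead of the robot, y to its left, z up, the work surface at z = 0. Lengths are in mm, angles in rad, forces in N, time in s.
With the tool pointing down it reaches from about 275 to 1000 mm from the base axis. Payload 8.4 kg.
Tool frame: the origin (TCP) lies at the very end of the fingers, on their centre line; the grasp point (between the pads) lies 19 mm behind it; z points along the fingers, y is the line along which they close (so a half turn about z gives the same grasp; the last joint's range is limited). The gripper opens to 85 mm and grips with 20 to 120 N. Pads are 22 mm wide; open, the fingers measure 114 mm over their backs; the gripper's body (76 mm by 85 mm) begins 54 mm behind the grasp point. The pads swing forward as they close: fully open they stand 13 mm farther back than shut.
Start: joints at [1.29, 0.353, 1.633, -0, 1.155, -0.002], TCP at [172, 600.869, 231.281] pointing down, gripper open.
Joint ranges: [-2.63, 2.63], [-0.92, 2.1], [0.06, 2.66], [-1.3, 4.44], [0, 2.69], [-3.02, 3.02]. Speed limits (rad/s): [2.22, 2.22, 2.79, 3.14, 3.14, 3.14].

INTERFACE

Orientations are given as [roll, pitch, yaw] about the fixed x, y, z axes, in that order (R = Rz(yaw) Ry(pitch) Rx(roll)).
In Python, from rig import sensors, grab_frame, camera_params, order gives the robot as it stands. The module is installed in compiled form; this text tells all that it offers.
- The arm moves only by the tool move_arm, never from a script. Its argument "motion" is a list of rows, each a list of 7 numbers: the turn, a rotation vector about the tool's x, y, z in normalised numbers (1 is 4 rad), then the shift along the tool's x, y, z in parts of the range, where 1.0 means 0.75 m, then the finger opening in m, from 0 to 0.0854. A call has 1 to 8 rows; each row is the pose to reach, as a shift and turn from the pose commanded when the call began, along the tool's axes at that moment; what a row does not reach only later rows make up. A row lasts 1/8 s, in which the tool goes at most 62.5 mm and 10.7 degrees, less where a joint would pass 70% of its speed; a pose out of reach is approached as far as the arm can. A call with a gripper value outside its range is refused whole. The fingers move at their own pace and stop on an object; "grip_force" is the grip in N (left out, the last holds). Time passes only in rows, so rows that repeat a pose let the fingers close. It gives the time, the measured TCP pose, the force, the opening and the grip force at its end, in the units of the state.
- sensors.sense(): the state, without advancing time (a new reading comes with each control period).
- grab_frame(name): name is "scene" or "top" or "wrist"; returns (picture, depth): 400x640x3 uint8, red, green, blue; 400x640 float32, mm along the optical axis (not along the pixel's ray), 0 where there is no reading.
- camera_params(name): a dict with "camera_matrix" (3x3 intrinsics, pixels), "k1" (the pictures are not rectified: a ray, as slopes to the right and down, at radius r is drawn at 1 + k1 r^2 times it, then the intrinsics apply), "world_from_camera" (4x4, takes a point from camera to world coordinates). Camera axes: x right, y down, z forward; pixel columns grow to the right and rows downward; lengths in mm; the calibration is good to about 2 mm. A picture is of the moment at which its call begins: read the wrist's pose just before it. camera_params takes no time and is no camera call; for the wrist camera it gives the pose at the moment of the call.
- order.sign_off(): hands the job in; it is judged then, once.
The state is a dict: "clock": time; "qpos": joint angles; "qvel": joint speeds; "joint_efforts": joint torques, N m; "eef_pos": TCP position; "tcp_rot": TCP orientation; "contact_force": force on the tool from outside, world axes, zero at the start; "wrist_torque": the same for the moment, N m; "opening": opening from 0.0 (shut) to 1.0 (fully open); "grasp_force": force on a finger pad.
Only numpy, scipy, OpenCV 4.12 (cv2) and the standard library are available. Lean on these libraries where they do the work, as an engineer would, in place of code of your own. Each camera call takes 0.05 s, during which the arm holds its last target. There are 200 camera calls.

## Working session

There is one attempt and no reset: what is moved stays moved. The work goes in short steps, Python scripts to look and compute and a tool call to move; the robot and the scene stay as the last step left them, time stands still between calls to the robot, and variables do not carry over. Pictures are saved under pics/ and viewed, at most 10 in all, crops included, and the job is handed in when it is done.

Besides the shell and the picture viewer there is one more tool, called after ">>>" by a JSON object that holds its "fn" and its "kwargs". move_arm: Moves the arm, as the interface text tells. Its arguments: {"type":"object","properties":{"motion":{"type":"array","items":{"type":"array","items":{"type":"number"}}},"grip_force":{"type":"number"}},"required":["motion"]}

```bash
mkdir -p pics; cat > h.py <<'E'
import numpy as np, cv2
from rig import sensors, grab_frame, camera_params, order
from scipy.spatial.transform import Rotation as R
def snap(name):
    p=camera_params(name); im,d=grab_frame(name)
    np.savez(f'pics/{name}.npz',im=im,d=d,K=p['camera_matrix'],k1=p['k1'],T=p['world_from_camera'])
    return im
def load(name): return np.load(f'pics/{name}.npz')
def slopes(f,uv):
    uv=np.atleast_2d(np.array(uv,float)); K=f['K']; k=float(f['k1'])
    q=np.c_[(uv[:,0]-K[0,2])/K[0,0],(uv[:,1]-K[1,2])/K[1,1]]; s=q.copy()
    for _ in range(20): s=q/(1+k*(s**2).sum(1,keepdims=True))
    return s
def at_depth(f,uv):
    s=slopes(f,uv); uv=np.atleast_2d(uv).astype(int)
    z=f['d'][uv[:,1],uv[:,0]][:,None]
    return (np.c_[s*z,z,np.ones(len(z))]@np.array(f['T']).T)[:,:3]
def at_z(f,uv,h):
    s=slopes(f,uv); T=np.array(f['T']); d=np.c_[s,np.ones(len(s))]@T[:3,:3].T; o=T[:3,3]
    return o+d*((h-o[2])/d[:,2])[:,None]
def cloud(f):
    v,u=np.mgrid[0:400,0:640]; uv=np.c_[u.ravel(),v.ravel()]
    return at_depth(f,uv).reshape(400,640,3)
def crop(f,x0,y0,x1,y1,s,name):
    im=cv2.resize(f['im'][y0:y1,x0:x1],None,fx=s,fy=s,interpolation=cv2.INTER_CUBIC)
    cv2.imwrite('pics/'+name,im[...,::-1])
E
python3 - <<'E'
from h import *
a=snap('scene');b=snap('top');c=snap('wrist')
for n in ('scene','top'): crop(load(n),0,0,640,400,1.25,n+'0.png')
print(sensors.sense())
for n in ('scene','top','wrist'): print(load(n)['T'].round(2),load(n)['K'],load(n)['k1'])
E
```

```text
{'clock': 0.15, 'qpos': array([ 1.28957312e+00,  3.53522431e-01,  1.63395498e+00, -2.52763019e-05,
        1.15521147e+00, -2.38337357e-03]), 'qvel': array([-0.00017902, -0.00129498, -0.00169473,  0.00019404, -0.00101723,
        0.00012813]), 'joint_efforts': array([-1.02612244e-04, -6.05643725e+01, -3.42337418e+01, -1.47973797e-04,
        6.24195265e-03, -1.16598758e-05]), 'eef_pos': array([171.92152951, 600.5093205 , 230.71686047]), 'tcp_rot': array([-3.14049637e+00,  2.05007997e-05,  2.86276305e+00]), 'contact_force': array([ 0.33357347, -0.05468587,  1.56861723]), 'wrist_torque': array([ 0.04379567, -0.00516775,  0.02052397]), 'grasp_force': 0.0, 'opening': 1.0027340783800889}
[[ 5.9000e-01 -4.8000e-01  6.5000e-01 -4.8708e+02]
 [-8.0000e-01 -3.3000e-01  5.0000e-01 -8.4696e+02]
 [-3.0000e-02 -8.2000e-01 -5.8000e-01  9.9411e+02]
 [ 0.0000e+00  0.0000e+00  0.0000e+00  1.0000e+00]] [[512.11850769   0.         315.40084671]
 [  0.         512.11850769 188.27566195]
 [  0.           0.           1.        ]] -0.13597093893269296
[[-2.00000e-02 -9.90000e-01  1.60000e-01  3.13470e+02]
 [-1.00000e+00  2.00000e-02 -1.00000e-02 -1.62700e+01]
 [ 1.00000e-02 -1.60000e-01 -9.90000e-01  1.37671e+03]
 [ 0.00000e+00  0.00000e+00  0.00000e+00  1.00000e+00]] [[439.29280132   0.         314.81350542]
 [  0.         439.29280132 203.78981522]
 [  0.           0.           1.        ]] -0.07407126096798518
[[ 2.7000e-01  9.3000e-01  2.6000e-01  1.0560e+02]
 [ 9.6000e-01 -2.6000e-01 -8.0000e-02  6.1989e+02]
 [-0.0000e+00  2.7000e-01 -9.6000e-01  3.7190e+02]
 [ 0.0000e+00  0.0000e+00  0.0000e+00  1.0000e+00]] [[322.20074129   0.         315.27743627]
 [  0.         322.20074129 202.27645194]
 [  0.           0.           1.        ]] -0.048949739680207494
```

View pics/top0.png

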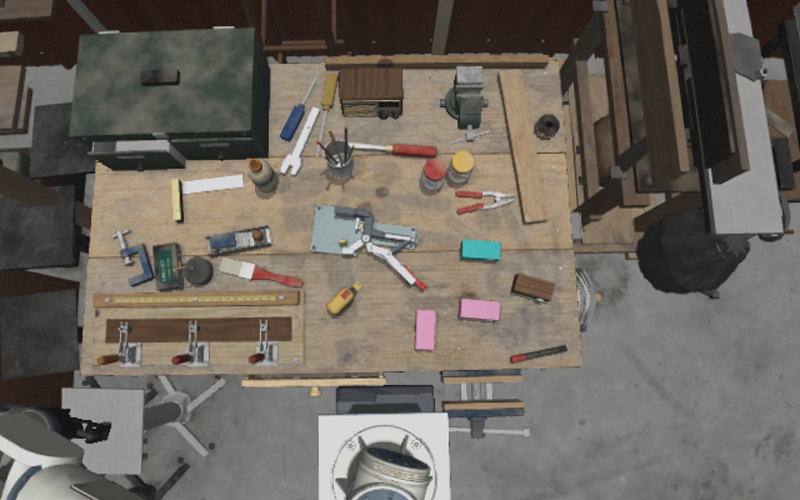

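View pics/scene0.png

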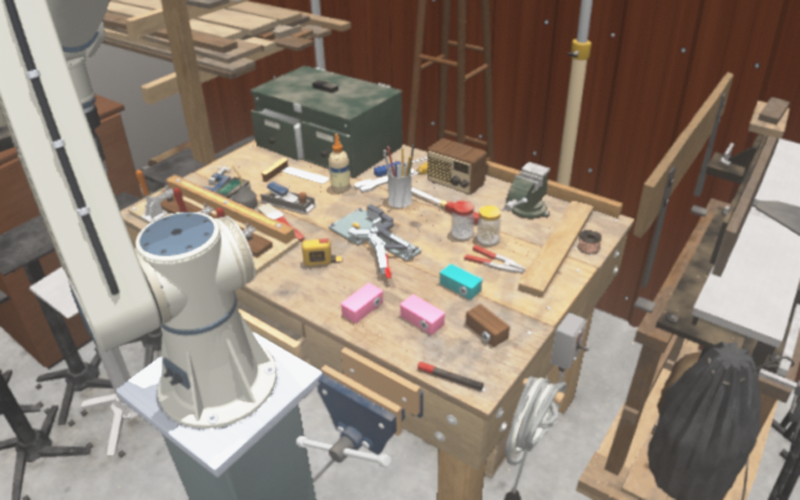

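The thing to grasp: walnut block at top0 (533,287). It could be mistaken for pink (480,309), pink (425,330) or turquoise (480,250). By its colour the walnut one is meant. The clamp is around (360,235), with the red lever tab at (420,286).

```bash
python3 - <<'E'
from h import *
t=load('top');s=load('scene')
def cp(f,a,b,c,d,k): return cv2.resize(f['im'][b:d,a:c],None,fx=k,fy=k,interpolation=cv2.INTER_CUBIC)
A=cp(t,240,155,350,240,7)   # 770x595
cv2.imwrite('pics/c1.png',A[...,::-1])
B=cp(t,400,210,450,250,8); C=cp(s,360,235,420,285,6) #400x320, 360x300
D=np.zeros((320,770,3),np.uint8); D[:320,:400]=B; D[:300,405:765]=C
cv2.imwrite('pics/c2.png',D[...,::-1])
# block cloud
for n,f in(('top',t),('scene',s)):
    P=cloud(f); im=f['im'].astype(int)
    c=at_depth(f,[(426,229)] if n=='top' else [(389,260)])
    print(n,c)
    m=(np.linalg.norm(P[...,:2]-c[0,:2],axis=-1)<75)&(P[...,2]>30)&(P[...,2]<46)
    q=P[m]; print(len(q),q[:,2].mean(),q.mean(0),cv2.minAreaRect(q[:,:2].astype(np.float32)))
    m=(np.linalg.norm(P[...,:2]-c[0,:2],axis=-1)<160)&(abs(P[...,2])<8); print('bench z',np.median(P[m][:,2]))
E
```

```text
top [[ 450.11203373 -373.85956809   37.66840387]]
450 37.79985688429575 [ 450.20601101 -376.68638745   37.79985688] ((447.7589416503906, -376.0692138671875), (93.82974243164062, 51.55806350708008), 73.05457305908203)
bench z -0.05292819349574529
scene [[ 429.64683525 -388.39419057   39.61580111]]
450 38.074443911532974 [ 445.88644611 -382.82707445   38.07444391] ((445.9288635253906, -378.75054931640625), (97.13360595703125, 54.35550308227539), 70.07102966308594)
bench z 0.7205803270570641
```

View pics/c1.png

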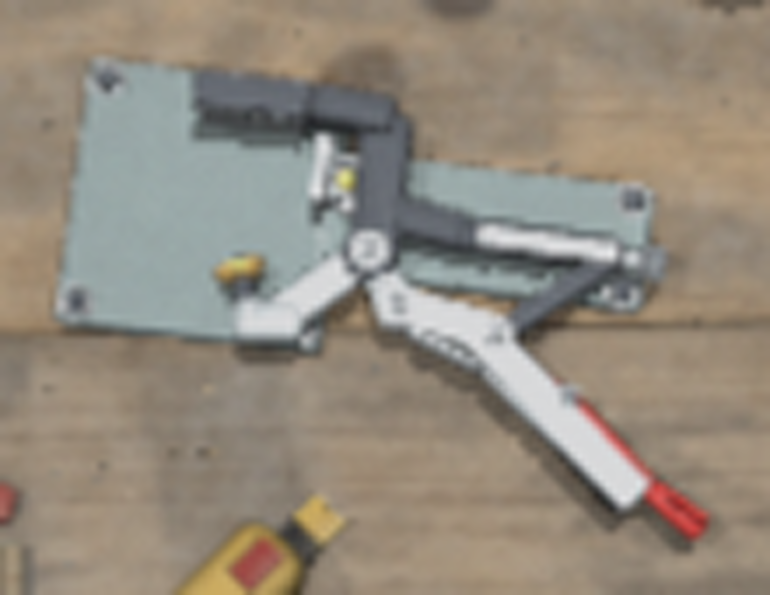

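View pics/c2.png

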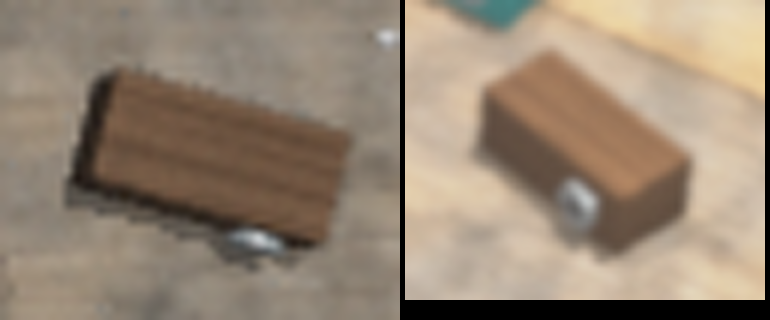

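c2 shows the walnut block, with the nut on its robot side (-x world) at the right (-y) end. So the block is turned only about 15° from the clamp's sense. c1 shows the clamp: bed corners at crop (90,62), (60,322) and (318,350), brass pad at (240,268), and the end stop behind the fixed jaw near (320,170).

```bash
cat >> h.py <<'E'
def fit(local,world):
    l=np.array(local,float);w=np.array(world,float)[:,:2]
    lc,wc=l.mean(0),w.mean(0);a=l-lc;b=w-wc
    th=np.arctan2((a[:,0]*b[:,1]-a[:,1]*b[:,0]).sum(),(a*b).sum())
    c,s=np.cos(th),np.sin(th);M=np.array([[c,-s],[s,c]]);t=wc-M@lc
    return t,th,(l@M.T+t-w)
def go(x,y,z,yaw):
    s=sensors.sense();p=s['eef_pos'];r=R.from_euler('xyz',s['tcp_rot'])
    t=R.from_euler('xyz',[np.pi,0,yaw]);print('shift',(r.inv().apply(np.array([x,y,z])-p)/1000).round(4),'turn',(r.inv()*t).as_rotvec().round(4))
E
python3 - <<'E'
from h import *
t=load('top')
px=np.array([(90,62),(60,322),(318,350)])/7+[240,155]
w=at_z(t,px,10);print(w, at_depth(t,px+[[1,1],[1,-1],[-1,-1]]))
T,th,r=fit([(26,82),(-98,82),(-98,-40)],w);print(T,th,r)
c,s_=np.cos(th),np.sin(th)
look=T+np.array([[c,-s_],[s_,c]])@[-20,-20]
print(look); go(look[0],look[1],260,th+np.pi/2)
b=np.array([(120,70),(350,130),(325,240),(92,180)])/8+[400,210]
w=at_z(t,b,38); T,th,r=fit([(22.5,47.5),(22.5,-47.5),(-22.5,-47.5),(-22.5,47.5)],w);print('block',T,th,r)
E
```

```text
[[673.12897877 162.94193705  10.        ]
 [552.56201643 175.99433795  10.        ]
 [537.62057856  59.66941265  10.        ]] [[670.55468023 160.10732334   6.969949  ]
 [556.63160349 173.56447903   4.80054359]
 [540.57239143  62.68873017  11.80588311]]
[638.99426843  84.95526979] -0.12182397985404929 [[ 1.63746943  0.24600593]
 [-0.87655858  2.26244092]
 [-0.76091085 -2.50844686]]
[616.71203839  67.53395456]
shift [-0.5743 -0.39   -0.0288] turn [-9.0000e-04  8.0000e-04  1.4138e+00]
block [ 448.84777229 -379.12896988] -0.27911100334291505 [[ 0.97572431  1.6319669 ]
 [-0.03572939 -1.1414455 ]
 [-1.01904332 -1.28294914]
 [ 0.0790484   0.79242774]]
```

The manual's scale: shifts go in shares of 0.75 m and turns go in shares of 4 rad. Converting my numbers, -0.4 m / 0.75 = -0.5333, -0.35 m / 0.75 = -0.4667, 1.41 rad / 4 = 0.3525.

>>> {"fn": "move_arm", "kwargs": {"motion": [[0,0,0.0425,-0.0667,-0.04,-0.0133,0.085],[0,0,0.0875,-0.1333,-0.0933,-0.0267,0.085],[0,0,0.1325,-0.2,-0.1333,-0.04,0.085],[0,0,0.1775,-0.2667,-0.1733,-0.04,0.085],[0,0,0.22,-0.3333,-0.2267,-0.04,0.085],[0,0,0.265,-0.4,-0.2667,-0.04,0.085],[0,0,0.31,-0.4667,-0.32,-0.04,0.085],[0,0,0.3525,-0.5333,-0.36,-0.04,0.085]]}}

```text
clock: 1.15
eef_pos: [483.0, 229.3, 261.3]
tcp_rot: [-3.142, -0.0, 1.447]
contact_force: [0.4, 1.2, 0.2]
opening: 0.992
grasp_force: 0.0
```

```bash
python3 -c "
from h import *
go(616.7,67.5,200,-.1218+np.pi/2)"
```

```text
shift [-0.144   0.1527  0.0613] turn [-0.     -0.     -0.0021]
```

To row units: 0.15 m / 0.75 = 0.2, -0.145 m / 0.75 = -0.1933.

>>> {"fn": "move_arm", "kwargs": {"motion": [[0,0,0,-0.0533,0.0533,0.0267,0.085],[0,0,0,-0.1067,0.1067,0.0533,0.085],[0,0,0,-0.16,0.16,0.08,0.085],[0,0,0,-0.1933,0.2,0.0933,0.085],[0,0,0,-0.1933,0.2,0.0933,0.085],[0,0,0,-0.1933,0.2,0.0933,0.085]]}}

```text
clock: 1.9
eef_pos: [613.6, 69.9, 191.1]
tcp_rot: [-3.141, -0.0, 1.452]
contact_force: [-0.2, -0.1, 0.2]
opening: 0.991
grasp_force: 0.0
```

```bash
python3 - <<'E'
from h import *
snap('wrist');f=load('wrist'); crop(f,0,0,640,400,1.25,'w1.png'); np.savez('pics/w1.npz',**f)
print(sensors.sense()['eef_pos'],sensors.sense()['contact_force'],f['T'].round(2))
E
```

```text
[613.52169548  70.30199147 191.42211074] [ 1.39396243 -0.01400893 -0.43092898] [[ 9.9000e-01 -1.1000e-01 -3.0000e-02  6.2145e+02]
 [-1.2000e-01 -9.6000e-01 -2.7000e-01  1.3838e+02]
 [-0.0000e+00  2.7000e-01 -9.6000e-01  3.3237e+02]
 [ 0.0000e+00  0.0000e+00  0.0000e+00  1.0000e+00]]
```

View pics/w1.png

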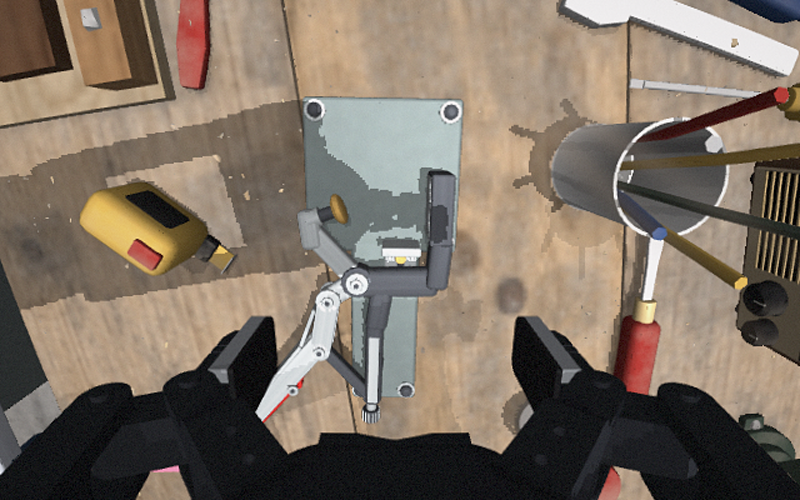

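w1 shows the clamp: bed corners at (303,98) and (463,98), fixed jaw top left edge from (429,171) down to (429,240), end stop at (401,250), brass pad at (340,209), moving handle at (320,352). The end-stop face looks toward the top of the image. I'll fit the pose from the depth.

```bash
python3 - <<'E'
from h import *
f=load('w1');P=cloud(f)
w=at_z(f,np.array([(303,98),(463,98)])/1.25,10)
T,th,r=fit([(-98,82),(26,82)],w);print(T,th,r)
for it in range(3):
    c,s=np.cos(th),np.sin(th);M=np.array([[c,-s],[s,c]])
    L=(P[...,:2]-T)@M; z=P[...,2]
    near=(abs(L[...,0]+30)<110)&(L[...,1]>-45)&(L[...,1]<100)
    bed=near&(z>6)&(z<14)
    # +x edge (x=26) & -x edge per y-slice; y edge per x slice
    ys=np.arange(35,78,3);ex=[];en=[]
    for y in ys:
        q=L[...,0][bed&(abs(L[...,1]-y)<1.5)]; ex.append(q.max());en.append(q.min())
    xs=np.arange(-90,20,5); ey=[L[...,1][bed&(abs(L[...,0]-x)<2.5)].max() for x in xs]
    kx=np.polyfit(ys,ex,1);kn=np.polyfit(ys,en,1);ky=np.polyfit(xs,ey,1)
    print('edges',kx,kn,ky,np.mean(ex),np.mean(en),np.mean(ey),'bedz',np.median(z[bed]))
    jaw=near&(z>44)&(z<55)&(L[...,0]>-15)&(L[...,0]<40)&(L[...,1]>5)
    ys=np.arange(8,26,2); jx=[L[...,0][jaw&(abs(L[...,1]-y)<1)].min() for y in ys]
    print('jaw',np.round(jx,1),'ymax',L[...,1][jaw].max(),np.median(z[jaw]))
    th+=ky[0]; T=T+M@[(np.mean(ex)-26+np.mean(en)+98)/2,np.mean(ey)-82]
print('T',T,th)
st=near&(z>30)&(z<44)&(L[...,0]>-38)&(L[...,0]<-2)&(L[...,1]<0)&(L[...,1]>-40)
q=np.c_[L[st],z[st]];print('stop',np.median(q[:,2]))
for x in range(-34,-4,4):
    a=q[abs(q[:,0]-x)<2]; print(x,a[:,1].max().round(1) if len(a) else None,a[:,1].min().round(1) if len(a) else None, np.median(a[:,2]) if len(a) else None)
E
```

```text
[642.31454675  84.54009349] -0.11805928090980974 [[-1.44224712  0.17106617]
 [ 1.44224712 -0.17106617]]
edges [4.57305292e-05 2.42600164e+01] [ 2.65428727e-02 -9.98752089e+01] [-1.95410076e-02  8.15957258e+01] 24.26257731236949 -98.3888080318084 82.32851360779948 bedz 8.681396382864364
jaw [-1.6 -1.1 -1.1 -1.1 -1.1 -1.3 -1.3 -1.3 -1.2] ymax 28.212814760835474 48.51298609063002
edges [-1.92789237e-02  2.53213670e+01] [ 2.04735139e-03 -9.84886092e+01] [1.46734324e-03 8.13163793e+01] 24.24174724108768 -98.37395753349125 81.26135394507995 bedz 8.68105654912955
jaw [-0.7 -0.2 -0.3 -0.4 -0.4 -0.5 -0.6 -0.6 -0.6] ymax 28.080454091108535 48.51298609063002
edges [-1.77142980e-02  2.63966275e+01] [ 7.08204058e-03 -9.76414590e+01] [-8.03590924e-04  8.20692479e+01] 25.404626805699998 -97.24486476426084 82.09938255634762 bedz 8.681288537136027
jaw [0.4 0.8 0.8 0.7 0.7 0.6 0.5 0.5 0.5] ymax 28.798189637232444 48.522739876007336
T [640.23280934  84.49373134] -0.13693653622411406
stop 38.34411365361939
-34 -27.9 -34.9 37.963543939204555
-30 -27.9 -35.0 38.20738181719349
-26 -27.7 -34.7 38.450049444566105
-22 -27.6 -34.8 38.48937726673782
-18 -27.7 -34.5 38.038726397780124
-14 -27.6 -34.4 38.29520422290969
-10 -27.7 -34.2 38.46541832207106
-6 -27.7 -34.3 38.58439047586455
```

```bash
python3 -c "
from h import *
go(458,-347,170,-.279+np.pi/2)"
```

```text
shift [-0.4327 -0.1055  0.0214] turn [-0.0004 -0.0002  0.1614]
```

To row units: -0.433 m / 0.75 = -0.5773, -0.4 m / 0.75 = -0.5333, 0.16 rad / 4 = 0.04.

>>> {"fn": "move_arm", "kwargs": {"motion": [[0,0,0.0075,-0.0667,-0.016,0,0.085],[0,0,0.015,-0.1467,-0.0347,0,0.085],[0,0,0.0225,-0.2267,-0.0533,0,0.085],[0,0,0.03,-0.3067,-0.0733,0.0067,0.085],[0,0,0.0375,-0.3867,-0.0933,0.0133,0.085],[0,0,0.04,-0.4667,-0.1133,0.02,0.085],[0,0,0.04,-0.5333,-0.1307,0.0267,0.085],[0,0,0.04,-0.5773,-0.14,0.0267,0.085]]}}

```text
clock: 2.95
eef_pos: [458.0, -348.7, 171.7]
tcp_rot: [3.141, 0.0, 1.293]
contact_force: [0.6, 0.5, 1.1]
opening: 0.995
grasp_force: 0.0
```

>>> {"fn": "move_arm", "kwargs": {"motion": [[0,0,0,0,0,0,0.085],[0,0,0,0,0,0,0.085],[0,0,0,0,0,0,0.085]]}}

```text
clock: 3.32
eef_pos: [459.4, -346.7, 171.5]
tcp_rot: [3.141, -0.0, 1.295]
contact_force: [0.7, 0.5, 0.8]
opening: 0.995
grasp_force: 0.0
```

```bash
python3 - <<'E'
from h import *
snap('wrist');f=load('wrist'); crop(f,160,50,480,290,2.5,'w2.png'); np.savez('pics/w2.npz',**f)
print(sensors.sense()['eef_pos'],sensors.sense()['tcp_rot'])
P=cloud(f);m=(np.linalg.norm(P[...,:2]-[448.8,-379],axis=-1)<75)&(P[...,2]>33)&(P[...,2]<43)
q=P[m];print(len(q),q.mean(0),cv2.minAreaRect(q[:,:2].astype(np.float32)))
E
```

```text
[ 459.4394915  -346.81069287  171.47768741] [ 3.14147055e+00 -9.59457983e-05  1.29451419e+00]
4814 [ 451.23692792 -376.97355478   36.71249108] ((450.678955078125, -379.83648681640625), (95.88121795654297, 44.72419357299805), 73.13249969482422)
```

View pics/w2.png

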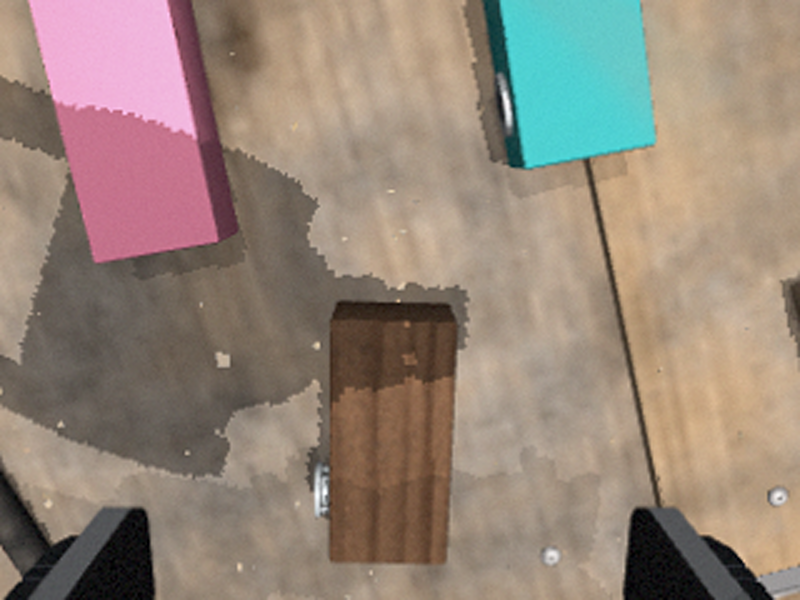

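w2 shows the walnut block in view, top outline from (332,318) to (447,562), with the zinc nut on its left (-x) face at (322,490). The depth fit gives 95.9 x 44.7 mm, which matches. The block is at (450.7,-379.8) with yaw -0.294.

```bash
python3 -c "
from h import *
go(460.3,-348.2,11,-.294+np.pi/2)"
```

```text
shift [-0.0011  0.0012  0.1605] turn [ 0.0001 -0.0001  0.0177]
```

To row units: 0.16 m / 0.75 = 0.2133, 0.145 m / 0.75 = 0.1933, 0.018 rad / 4 = 0.0045.

>>> {"fn": "move_arm", "kwargs": {"motion": [[0,0,0.0045,-0.0013,0.0013,0.0533,0.085],[0,0,0.0045,-0.0013,0.0013,0.1067,0.085],[0,0,0.0045,-0.0013,0.0013,0.16,0.085],[0,0,0.0045,-0.0013,0.0013,0.1933,0.085],[0,0,0.0045,-0.0013,0.0013,0.2133,0.085],[0,0,0.0045,-0.0013,0.0013,0.2133,0.085]]}}

```text
clock: 4.12
eef_pos: [459.4, -348.6, 10.7]
tcp_rot: [-3.14, -0.001, 1.275]
contact_force: [-0.7, -0.1, 0.4]
opening: 0.992
grasp_force: 0.0
```

>>> {"fn": "move_arm", "kwargs": {"grip_force": 30, "motion": [[0,0,0,0,0,0,0.04],[0,0,0,0,0,0,0.04],[0,0,0,0,0,0,0.04],[0,0,0,0,0,0,0.04],[0,0,0,0,0,0,0.04],[0,0,0,0,0,0,0.04]]}}

```text
clock: 4.88
eef_pos: [460.2, -349.7, 12.4]
tcp_rot: [3.14, 0.001, 1.275]
contact_force: [-1.0, -0.2, 7.5]
opening: 0.524
grasp_force: 31.4
```

```bash
cat >> h.py <<'E'
TH=-0.128;TP=np.array([640.6,84.5])
def Mx(th=None):
    th=TH if th is None else th
    c,s=np.cos(th),np.sin(th);return np.array([[c,-s],[s,c]])
def gop(x,y,z,yaw=TH+np.pi/2):
    w=TP+Mx()@[x,y];print('world',w.round(1));go(w[0],w[1],z,yaw)
def where():
    s=sensors.sense();print('press',((s['eef_pos'][:2]-TP)@Mx()).round(2),s['eef_pos'].round(2),'yaw',s['tcp_rot'][2].round(4),'F',(s['contact_force'][:2]@Mx()).round(2),s['contact_force'][2].round(2),'T',s['wrist_torque'].round(3),'t',s['clock'],'op',round(float(s['opening']),3),round(float(s['grasp_force']),1))
E
python3 - <<'E'
from h import *
f=load('w1');P=cloud(f);z=P[...,2];L=(P[...,:2]-TP)@Mx()
jaw=(z>44)&(z<55)&(abs(L[...,0]-10)<25)&(L[...,1]>5)&(L[...,1]<40)
print([L[...,0][jaw&(abs(L[...,1]-y)<1)].min().round(1) for y in range(8,28,2)],L[...,1][jaw].max())
st=(z>34)&(z<44)&(L[...,0]>-38)&(L[...,0]<-2)&(L[...,1]<0)&(L[...,1]>-40)
print([L[...,1][st&(abs(L[...,0]-x)<2)].max().round(1) for x in range(-34,-4,4)])
m=(z>15)&(z<60)&(L[...,0]<-62)&(L[...,1]>-30)&(L[...,1]<60)&(L[...,0]>-130); q=np.c_[L[m],z[m]]
print('movjaw y max',q[:,1].max(), q[q[:,0].argmax()])
where(); gop(-27.5,61.4,150)
E
```

```text
[np.float64(-0.0), np.float64(0.5), np.float64(0.5), np.float64(0.4), np.float64(0.4), np.float64(0.3), np.float64(0.2), np.float64(0.2), np.float64(0.3), np.float64(0.7)] 28.552218075581116
[np.float64(-27.8), np.float64(-27.8), np.float64(-27.6), np.float64(-27.6), np.float64(-27.7), np.float64(-27.8), np.float64(-27.9), np.float64(-27.9)]
movjaw y max 11.406574679487395 [-62.03875361  -4.53569344  30.41803077]
press [-123.52 -453.72] [ 460.18 -349.74   12.4 ] yaw 1.2746 F [-0.97 -0.32] 7.49 T [0.204 0.141 0.032] t 4.875 op 0.524 31.4
world [621.2 148.9]
shift [ 0.5239  0.0087 -0.1378] turn [ 0.0015  0.0006 -0.1682]
```

To row units: -0.138 m / 0.75 = -0.184, -0.11 m / 0.75 = -0.1467.

>>> {"fn": "move_arm", "kwargs": {"motion": [[0,0,0,0,0,-0.0133,0.04],[0,0,0,0,0,-0.04,0.04],[0,0,0,0,0,-0.0933,0.04],[0,0,0,0,0,-0.1467,0.04],[0,0,0,0,0,-0.184,0.04],[0,0,0,0,0,-0.184,0.04]]}}

```text
clock: 5.62
eef_pos: [460.7, -350.2, 151.8]
tcp_rot: [3.137, 0.002, 1.275]
contact_force: [-0.9, -0.7, -3.1]
opening: 0.521
grasp_force: 31.4
```

To row units: 0.41 m / 0.75 = 0.5467, 0.002 m / 0.75 = 0.0027, -0.168 rad / 4 = -0.042.

>>> {"fn": "move_arm", "kwargs": {"motion": [[0,0,-0.005,0.04,0,0,0.04],[0,0,-0.0125,0.1067,0.0013,0,0.04],[0,0,-0.02,0.18,0.0027,0,0.04],[0,0,-0.025,0.2533,0.0053,0,0.04],[0,0,-0.03,0.3267,0.0067,0,0.04],[0,0,-0.035,0.4,0.008,0,0.04],[0,0,-0.04,0.4733,0.0093,0,0.04],[0,0,-0.042,0.5467,0.0107,0,0.04]]}}

```text
clock: 6.62
eef_pos: [586.3, 42.2, 147.8]
tcp_rot: [-3.14, 0.0, 1.443]
contact_force: [1.7, -1.0, -2.0]
opening: 0.52
grasp_force: 31.3
```

```bash
python3 -c "
from h import *
where();gop(-27.5,61.4,80)"
```

```text
press [-48.47 -48.84] [586.3   42.25 147.82] yaw 1.4432 F [ 1.78 -0.73] -2.04 T [ 0.051 -0.013 -0.001] t 6.625 op 0.52 31.3
world [621.2 148.9]
shift [0.1103 0.0211 0.0677] turn [-0.0018  0.0004  0.0004]
```

To row units: 0.11 m / 0.75 = 0.1467, 0.105 m / 0.75 = 0.14.

>>> {"fn": "move_arm", "kwargs": {"motion": [[0,0,0,0.04,0.0093,0,0.04],[0,0,0,0.0933,0.0187,0,0.04],[0,0,0,0.14,0.0267,0,0.04],[0,0,0,0.1467,0.028,0.0267,0.04],[0,0,0,0.1467,0.028,0.0667,0.04],[0,0,0,0.1467,0.028,0.0867,0.04],[0,0,0,0.1467,0.028,0.0907,0.04],[0,0,0,0.1467,0.028,0.0907,0.04]]}}

```text
clock: 7.62
eef_pos: [621.9, 146.6, 81.5]
tcp_rot: [3.141, -0.0, 1.442]
contact_force: [0.5, 0.1, -1.2]
opening: 0.521
grasp_force: 31.2
```

```bash
python3 - <<'E'
from h import *
where();gop(-27.5,61.4,23)
snap('wrist');f=load('wrist');P=cloud(f);z=P[...,2];L=(P[...,:2]-TP)@Mx()
print('block bottom expected; top z:')
m=(z>75)&(z<115)&(abs(L[...,0]+25)<40)&(L[...,1]>0)&(L[...,1]<130)
print(m.sum(),np.percentile(z[m],[5,50,95]))
c=cv2.resize(f['im'],None,fx=1.25,fy=1.25);cv2.imwrite('pics/w3.png',c[...,::-1])
E
```

```text
press [-26.49  59.18] [621.89 146.58  81.48] yaw 1.4423 F [0.5  0.15] -1.16 T [ 0.097  0.029 -0.014] t 7.625 op 0.521 31.2
world [621.2 148.9]
shift [ 0.0022 -0.001   0.0585] turn [ 0.0001 -0.     -0.0005]
block bottom expected; top z:
14800 [ 85.35129577 105.47330952 108.05762741]
```

View pics/w3.png

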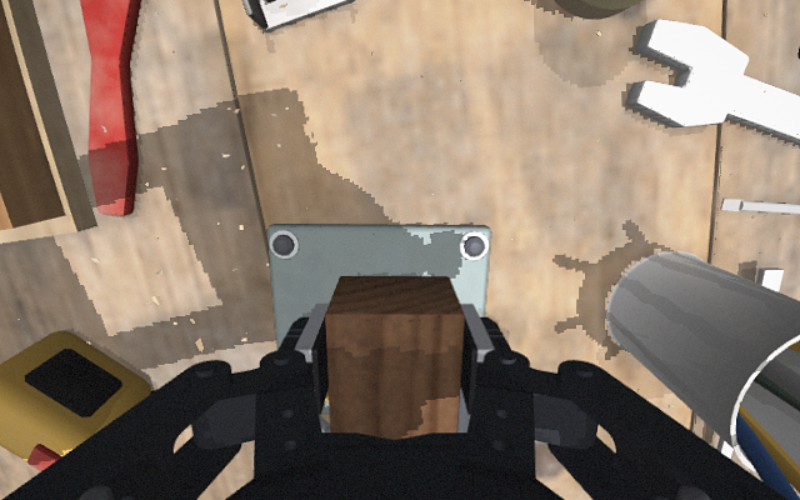

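w3 shows the block held squarely between the pads, its top +y edge running from (327,314) to (463,314). The clamp bed lies below, with its bolts at (284,245) and (473,245).

```bash
python3 - <<'E'
from h import *
f=load('wrist')
w=at_z(f,np.array([(327,316),(463,314),(342,277),(450,277)])/1.25,107.3); w[2:]=at_z(f,np.array([(342,277),(450,277)])/1.25,70)
print((w[:,:2]-TP)@Mx())
b=at_z(f,np.array([(268,226),(490,226)])/1.25,10);print((b[:,:2]-TP)@Mx())
where()
E
```

```text
[[-47.79288245  75.12122225]
 [ -5.34722396  75.8468283 ]
 [-47.74384971  75.04629832]
 [ -4.41899004  75.09223645]]
[[-95.13406043  83.266125  ]
 [ 24.93410539  83.36177975]]
press [-26.18  59.4 ] [622.21 146.75  81.97] yaw 1.4424 F [ 0.29 -0.25] -2.3 T [ 0.09  -0.022 -0.006] t 7.675 op 0.524 31.2
```

To row units: 0.054 m / 0.75 = 0.072, 0.048 m / 0.75 = 0.064.

>>> {"fn": "move_arm", "kwargs": {"motion": [[0,0,0,0.0013,-0.0013,0.02,0.04],[0,0,0,0.0027,-0.0013,0.0467,0.04],[0,0,0,0.0027,-0.0013,0.064,0.04],[0,0,0,0.0027,-0.0013,0.072,0.04],[0,0,0,0.0027,-0.0013,0.072,0.04],[0,0,0,0.0027,-0.0013,0.072,0.04]]}}

```text
clock: 8.43
eef_pos: [621.4, 149.1, 27.7]
tcp_rot: [3.141, -0.0, 1.443]
contact_force: [0.3, 0.1, -2.2]
opening: 0.518
grasp_force: 31.3
```

```bash
python3 -c "
from h import *
where()"
```

```text
press [-27.33  61.65] [621.37 149.14  27.67] yaw 1.4428 F [0.28 0.1 ] -2.19 T [ 0.08   0.029 -0.037] t 8.425 op 0.518 31.3
```

To row units: 0.004 m / 0.75 = 0.0053, 0.003 m / 0.75 = 0.004.

>>> {"fn": "move_arm", "kwargs": {"motion": [[0,0,0,0,0,0.0013,0.04],[0,0,0,0,0,0.0027,0.04],[0,0,0,0,0,0.004,0.04],[0,0,0,0,0,0.0053,0.04],[0,0,0,0,0,0.0053,0.04]]}}

```text
clock: 9.05
eef_pos: [620.9, 149.0, 23.2]
tcp_rot: [-3.141, 0.0, 1.443]
contact_force: [0.0, 0.3, -0.6]
opening: 0.519
grasp_force: 31.3
```

To row units: 0.001 m / 0.75 = 0.0013, 0.0005 m / 0.75 = 0.0007.

>>> {"fn": "move_arm", "kwargs": {"motion": [[0,0,0,0,0,0.0007,0.04],[0,0,0,0,0,0.0013,0.04],[0,0,0,0,0,0.0013,0.04]]}}

```text
clock: 9.43
eef_pos: [621.0, 149.1, 22.5]
tcp_rot: [3.142, -0.0, 1.443]
contact_force: [-0.8, 0.8, 0.6]
opening: 0.523
grasp_force: 31.6
```

To row units: 0.001 m / 0.75 = 0.0013, 0.0005 m / 0.75 = 0.0007.

>>> {"fn": "move_arm", "kwargs": {"motion": [[0,0,0,0,0,0.0007,0.04],[0,0,0,0,0,0.0013,0.04],[0,0,0,0,0,0.0013,0.04]]}}

```text
clock: 9.8
eef_pos: [621.0, 149.1, 22.4]
tcp_rot: [3.141, -0.0, 1.443]
contact_force: [-5.5, -0.5, 11.6]
opening: 0.519
grasp_force: 32.8
```

To row units: -0.0075 m / 0.75 = -0.01, -0.006 m / 0.75 = -0.008.

>>> {"fn": "move_arm", "kwargs": {"motion": [[0,0,0,-0.0007,0,-0.0009,0.04],[0,0,0,-0.0027,0,-0.0009,0.04],[0,0,0,-0.0053,0,-0.0009,0.04],[0,0,0,-0.008,0,-0.0009,0.04],[0,0,0,-0.01,0,-0.0009,0.04],[0,0,0,-0.01,0,-0.0009,0.04]]}}

```text
clock: 10.55
eef_pos: [620.8, 141.7, 22.5]
tcp_rot: [3.14, -0.001, 1.443]
contact_force: [1.1, 2.8, 4.7]
opening: 0.519
grasp_force: 32.2
```

```bash
python3 -c "
from h import *
where()"
```

```text
press [-26.96  54.24] [620.79 141.74  22.46] yaw 1.4427 F [0.71 2.91] 4.68 T [ 0.418 -0.134  0.031] t 10.55 op 0.519 32.2
```

>>> {"fn": "move_arm", "kwargs": {"motion": [[0,0,0,-0.0007,0,0,0.04],[0,0,0,-0.0013,0,0,0.04],[0,0,0,-0.002,0,0,0.04],[0,0,0,-0.0027,0,0,0.04],[0,0,0,-0.0027,0,0,0.04]]}}

```text
clock: 11.18
eef_pos: [620.5, 139.9, 22.4]
tcp_rot: [3.14, -0.001, 1.443]
contact_force: [0.5, 4.2, 4.9]
opening: 0.522
grasp_force: 32.2
```

To row units: -0.0006 m / 0.75 = -0.0008, -0.0003 m / 0.75 = -0.0004.

>>> {"fn": "move_arm", "kwargs": {"motion": [[0,0,0,-0.0004,0,0,0.04],[0,0,0,-0.0008,0,0,0.04],[0,0,0,-0.0008,0,0,0.04]]}}

```text
clock: 11.55
eef_pos: [620.5, 139.4, 22.5]
tcp_rot: [3.14, -0.001, 1.443]
contact_force: [0.1, 4.3, 5.2]
opening: 0.522
grasp_force: 32.1
```

```bash
python3 -c "
from h import *
where()"
```

```text
press [-26.93  51.86] [620.51 139.37  22.45] yaw 1.4427 F [-0.46  4.28] 5.21 T [ 0.594 -0.091  0.003] t 11.55 op 0.522 32.1
```

To row units: -0.0006 m / 0.75 = -0.0008, -0.0003 m / 0.75 = -0.0004.

>>> {"fn": "move_arm", "kwargs": {"motion": [[0,0,0,-0.0004,0,0,0.04],[0,0,0,-0.0008,0,0,0.04],[0,0,0,-0.0008,0,0,0.04]]}}

```text
clock: 11.92
eef_pos: [620.4, 138.8, 22.4]
tcp_rot: [3.14, -0.001, 1.443]
contact_force: [0.2, 4.0, 4.8]
opening: 0.522
grasp_force: 32.1
```

To row units: -0.0005 m / 0.75 = -0.0007, -0.0003 m / 0.75 = -0.0004.

>>> {"fn": "move_arm", "kwargs": {"motion": [[0,0,0,-0.0004,0,0,0.04],[0,0,0,-0.0007,0,0,0.04],[0,0,0,-0.0007,0,0,0.04]]}}

```text
clock: 12.3
eef_pos: [620.4, 138.6, 22.4]
tcp_rot: [3.14, -0.001, 1.443]
contact_force: [0.2, 5.3, 4.6]
opening: 0.522
grasp_force: 32.1
```

To row units: -0.0003 m / 0.75 = -0.0004, -0.0002 m / 0.75 = -0.0003.

>>> {"fn": "move_arm", "kwargs": {"motion": [[0,0,0,-0.0003,0,0,0.04],[0,0,0,-0.0004,0,0,0.04],[0,0,0,-0.0004,0,0,0.04]]}}

```text
clock: 12.68
eef_pos: [620.4, 138.5, 22.5]
tcp_rot: [3.14, -0.002, 1.443]
contact_force: [0.5, 7.3, 3.4]
opening: 0.521
grasp_force: 32.1
```

To row units: 0.003 m / 0.75 = 0.004, 0.002 m / 0.75 = 0.0027.

>>> {"fn": "move_arm", "kwargs": {"motion": [[0,0,0,0,0.0013,0,0.04],[0,0,0,0,0.0027,0,0.04],[0,0,0,0,0.004,0,0.04],[0,0,0,0,0.004,0,0.04]]}}

```text
clock: 13.18
eef_pos: [620.6, 138.5, 22.5]
tcp_rot: [-3.138, -0.001, 1.442]
contact_force: [-10.7, 9.7, 15.1]
opening: 0.519
grasp_force: 33.3
```

```bash
python3 -c "
from h import *
where()"
```

```text
press [-26.68  50.97] [620.64 138.46  22.47] yaw 1.4417 F [-11.88   8.29] 15.14 T [ 1.439  1.516 -0.273] t 13.175 op 0.519 33.3
```

To row units: -0.003 m / 0.75 = -0.004, -0.0012 m / 0.75 = -0.0016.

>>> {"fn": "move_arm", "kwargs": {"motion": [[0,0,0,0,-0.004,0,0.04],[0,0,0,0.0004,-0.004,-0.0009,0.04],[0,0,0,0.0004,-0.004,-0.0016,0.04],[0,0,0,0.0004,-0.004,-0.0016,0.04]]}}

```text
clock: 13.68
eef_pos: [620.3, 138.5, 22.9]
tcp_rot: [3.14, -0.001, 1.443]
contact_force: [2.8, 5.9, -2.6]
opening: 0.52
grasp_force: 31.1
```

```bash
python3 -c "
from h import *
where()"
```

```text
press [-27.07  51.  ] [620.26 138.54  22.87] yaw 1.4429 F [1.98 6.18] -2.59 T [ 1.095 -0.482  0.185] t 13.675 op 0.52 31.1
```

To row units: 0.0015 m / 0.75 = 0.002, 0.001 m / 0.75 = 0.0013.

>>> {"fn": "move_arm", "kwargs": {"motion": [[0,0,0,0.0004,0.0007,0,0.04],[0,0,0,0.0004,0.0013,0,0.04],[0,0,0,0.0004,0.002,0,0.04],[0,0,0,0.0004,0.002,0,0.04]]}}

```text
clock: 14.18
eef_pos: [620.4, 138.5, 22.6]
tcp_rot: [-3.14, -0.0, 1.442]
contact_force: [-0.5, 5.8, -0.6]
opening: 0.52
grasp_force: 31.6
```

```bash
python3 -c "
from h import *
where()"
```

```text
press [-26.88  51.03] [620.45 138.54  22.65] yaw 1.4423 F [-1.24  5.74] -0.6 T [ 1.044  0.081 -0.165] t 14.175 op 0.52 31.6
```

>>> {"fn": "move_arm", "kwargs": {"motion": [[0,0,0,0.0009,0,0,0.04],[0,0,0,0.0019,0,0,0.04],[0,0,0,0.0027,0,0,0.04],[0,0,0,0.0027,0,0,0.04]]}}

```text
clock: 14.68
eef_pos: [621.3, 139.8, 23.1]
tcp_rot: [-3.141, 0.0, 1.443]
contact_force: [-0.7, -0.4, -1.6]
opening: 0.522
grasp_force: 31.4
```

```bash
python3 -c "
from h import *
where()"
```

```text
press [-26.23  52.43] [621.28 139.84  23.09] yaw 1.4428 F [-0.68 -0.51] -1.55 T [ 0.084 -0.042  0.006] t 14.675 op 0.522 31.4
```

To row units: 0.002 m / 0.75 = 0.0027, 0.0015 m / 0.75 = 0.002.

>>> {"fn": "move_arm", "kwargs": {"motion": [[0,0,0,0,0.0007,0,0.04],[0,0,0,0,0.0013,0,0.04],[0,0,0,0,0.002,0,0.04],[0,0,0,0,0.0027,0,0.04],[0,0,0,0,0.0027,0,0.04]]}}

```text
clock: 15.3
eef_pos: [623.3, 139.8, 23.2]
tcp_rot: [-3.142, 0.0, 1.443]
contact_force: [0.6, -0.6, -1.3]
opening: 0.523
grasp_force: 31.4
```

```bash
python3 -c "
from h import *
where()"
```

```text
press [-24.19  52.67] [623.33 139.82  23.18] yaw 1.4428 F [ 0.65 -0.56] -1.27 T [ 0.064 -0.028 -0.035] t 15.3 op 0.523 31.4
```

Free sliding. On to the jaw.

To row units: 0.0013 m / 0.75 = 0.0017, 0.001 m / 0.75 = 0.0013.

>>> {"fn": "move_arm", "kwargs": {"motion": [[0,0,0,0,0.0007,0,0.04],[0,0,0,0,0.0013,0,0.04],[0,0,0,0,0.0017,0,0.04],[0,0,0,0,0.0017,0,0.04]]}}

```text
clock: 15.8
eef_pos: [624.6, 139.6, 23.2]
tcp_rot: [-3.142, 0.0, 1.443]
contact_force: [0.2, -0.2, -2.1]
opening: 0.524
grasp_force: 31.4
```

To row units: 0.0006 m / 0.75 = 0.0008, 0.0003 m / 0.75 = 0.0004.

>>> {"fn": "move_arm", "kwargs": {"motion": [[0,0,0,0,0.0004,0,0.04],[0,0,0,0,0.0008,0,0.04],[0,0,0,0,0.0008,0,0.04]]}}

```text
clock: 16.18
eef_pos: [625.2, 139.6, 23.2]
tcp_rot: [3.142, -0.0, 1.443]
contact_force: [-0.0, 0.2, -2.1]
opening: 0.521
grasp_force: 31.4
```

```bash
python3 -c "
from h import *
where()"
```

```text
press [-22.28  52.64] [625.22 139.56  23.19] yaw 1.4428 F [-0.03  0.15] -2.09 T [ 0.024 -0.037 -0.032] t 16.175 op 0.521 31.4
```

To row units: 0.001 m / 0.75 = 0.0013, 0.0006 m / 0.75 = 0.0008.

>>> {"fn": "move_arm", "kwargs": {"motion": [[0,0,0,0,0.0004,0,0.04],[0,0,0,0,0.0008,0,0.04],[0,0,0,0,0.0013,0,0.04],[0,0,0,0,0.0013,0,0.04]]}}

```text
clock: 16.68
eef_pos: [625.6, 139.5, 23.0]
tcp_rot: [-3.141, 0.0, 1.443]
contact_force: [-3.6, 1.4, -0.6]
opening: 0.518
grasp_force: 31.6
```

To row units: 0.0006 m / 0.75 = 0.0008, 0.0003 m / 0.75 = 0.0004.

>>> {"fn": "move_arm", "kwargs": {"motion": [[0,0,0,0,0.0004,0,0.04],[0,0,0,0,0.0008,0,0.04],[0,0,0,0,0.0008,0,0.04]]}}

```text
clock: 17.05
eef_pos: [625.7, 139.4, 22.9]
tcp_rot: [-3.14, 0.0, 1.442]
contact_force: [-5.2, 1.6, 0.3]
opening: 0.522
grasp_force: 31.8
```

```bash
python3 -c "
from h import *
where()"
```

```text
press [-21.77  52.59] [625.72 139.44  22.92] yaw 1.4423 F [-5.32  0.97] 0.31 T [ 0.256  0.812 -0.364] t 17.05 op 0.522 31.8
```

To row units: -0.0015 m / 0.75 = -0.002, -0.0005 m / 0.75 = -0.0007.

>>> {"fn": "move_arm", "kwargs": {"motion": [[0,0,0,0,-0.0008,0,0.04],[0,0,0,-0.0007,-0.0008,0,0.04],[0,0,0,-0.0013,-0.0008,0,0.04],[0,0,0,-0.002,-0.0008,0,0.04],[0,0,0,-0.002,-0.0008,0,0.04]]}}

```text
clock: 17.68
eef_pos: [625.5, 138.2, 22.9]
tcp_rot: [-3.141, -0.0, 1.443]
contact_force: [-4.9, 3.1, -3.1]
opening: 0.523
grasp_force: 31.6
```

```bash
python3 -c "
from h import *
where()"
```

```text
press [-21.81  51.3 ] [625.51 138.16  22.94] yaw 1.4426 F [-5.29  2.47] -3.09 T [ 0.519  0.608 -0.306] t 17.675 op 0.523 31.6
```

To row units: 0.0007 m / 0.75 = 0.0009, -0.0006 m / 0.75 = -0.0008.

>>> {"fn": "move_arm", "kwargs": {"motion": [[0,0,0,-0.0004,-0.0004,0.0005,0.04],[0,0,0,-0.0008,-0.0004,0.0009,0.04],[0,0,0,-0.0008,-0.0004,0.0009,0.04]]}}

```text
clock: 18.05
eef_pos: [625.5, 137.9, 22.6]
tcp_rot: [-3.141, -0.001, 1.442]
contact_force: [-4.1, 5.2, 0.7]
opening: 0.523
grasp_force: 31.9
```

```bash
python3 -c "
from h import *
where()"
```

```text
press [-21.76  51.03] [625.53 137.89  22.62] yaw 1.4424 F [-4.68  4.65] 0.67 T [ 0.694  0.676 -0.331] t 18.05 op 0.523 31.9
```

To row units: -0.0005 m / 0.75 = -0.0007.

>>> {"fn": "move_arm", "kwargs": {"motion": [[0,0,0,0,-0.0007,0,0.05],[0,0,0,0,-0.0007,0,0.056],[0,0,0,0,-0.0007,0,0.06],[0,0,0,0,-0.0007,0,0.06]]}}

```text
clock: 18.55
eef_pos: [625.4, 137.3, 22.6]
tcp_rot: [3.141, -0.0, 1.443]
contact_force: [0.3, 0.2, 0.3]
opening: 0.71
grasp_force: 0.0
```

```bash
python3 - <<'E'
from h import *
where()
f0=load('w1');snap('wrist');f=load('wrist');np.savez('pics/w4.npz',**f)
P=cloud(f);z=P[...,2];L=(P[...,:2]-TP)@Mx()
m=(z>42)&(z<52)&(L[...,0]<-5)&(L[...,0]>-48)&(L[...,1]>10)&(L[...,1]<90)
q=L[m].astype(np.float32);print(m.sum(),np.median(z[m]),q.min(0),q.max(0))
for y in range(30,68,5): 
    a=q[abs(q[:,1]-y)<1.5]; print(y,a[:,0].min(),a[:,0].max(),len(a))
c=cv2.resize(f['im'][130:400,160:480],None,fx=2.2,fy=2.2);cv2.imwrite('pics/w4.png',c[...,::-1])
E
```

```text
press [-21.83  50.46] [625.39 137.34  22.61] yaw 1.4428 F [0.26 0.19] 0.33 T [-0.02   0.017  0.007] t 18.55 op 0.71 0.0
9774 46.62491811519694 [-44.96458  18.19537] [-5.0038214 68.01167  ]
30 -44.818962 -5.0528183 547
35 -44.58536 -5.171369 559
40 -44.866127 -5.007696 572
45 -44.63224 -5.218365 593
50 -44.298798 -5.051744 611
55 -44.63921 -5.200459 651
60 -44.25643 -5.047781 661
65 -44.44831 -5.1378818 698
```

View pics/w4.png

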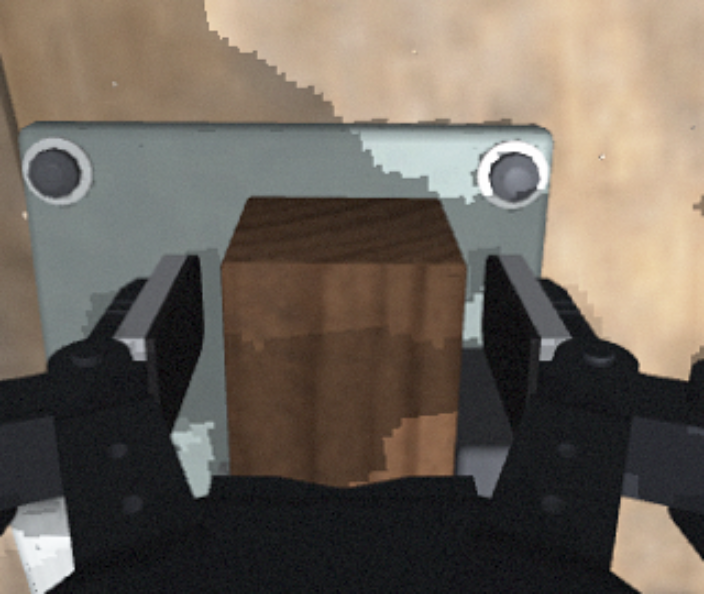

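w4 shows the block free between the open pads, square (slope about 0.01), top at bed + 38 mm, and its +x face by the jaw at (460,400). Next, locate the handle and check that the area around the pusher is clear.

```bash
python3 - <<'E'
from h import *
TP[0]+=0.0
for n in ('top','w1'):
    f=load(n);P=cloud(f);z=P[...,2];L=(P[...,:2]-TP)@Mx()
    m=(z>12)&(z<60)&(L[...,0]>-260)&(L[...,0]<-55)&(L[...,1]<-60)&(L[...,1]>-260)
    q=np.c_[L[m],z[m]];print(n)
    for y in range(-250,-65,10):
        a=q[abs(q[:,1]-y)<3]
        if len(a): print(y,'x',a[:,0].min().round(0),a[:,0].max().round(0),'z',np.median(a[:,2]).round(0),np.sort(a[:,0])[::max(1,len(a)//6)].round(0))
where();gop(-195,-172,100)
E
```

```text
top
-240 x -257.0 -215.0 z 39.0 [-257. -251. -245. -239. -233. -224. -218.]
-230 x -259.0 -215.0 z 37.0 [-259. -252. -243. -237. -228. -222. -215.]
-220 x -260.0 -217.0 z 39.0 [-260. -254. -248. -242. -235. -229. -223. -217.]
-210 x -258.0 -153.0 z 38.0 [-258. -249. -240. -230. -221. -162. -154.]
-200 x -258.0 -147.0 z 36.0 [-258. -243. -231. -222. -157. -151.]
-190 x -152.0 -140.0 z 32.0 [-152. -152. -149. -148. -145. -145. -143. -142. -140.]
-180 x -157.0 -132.0 z 40.0 [-157. -153. -151. -147. -144. -141. -138. -134.]
-170 x -154.0 -56.0 z 38.0 [-154. -149. -142. -136. -129.  -63.  -56.]
-160 x -146.0 -57.0 z 39.0 [-146. -141. -135. -131. -125. -122. -114.  -57.]
-150 x -138.0 -55.0 z 40.0 [-138. -133. -123. -117. -111.  -62.  -58.]
-140 x -128.0 -57.0 z 37.0 [-128. -125. -118. -108. -102.  -70.  -60.]
-130 x -120.0 -60.0 z 38.0 [-120. -113. -106. -100.  -94.  -74.  -68.]
-120 x -111.0 -55.0 z 39.0 [-111. -105.  -98.  -92.  -87.  -78.  -55.]
-110 x -104.0 -59.0 z 40.0 [-104.  -99.  -95.  -89.  -87.  -81.  -77.]
-100 x -99.0 -61.0 z 38.0 [-99. -91. -90. -88. -85. -81. -79. -75. -61.
[... 713 characters left out ...]
 38.0 [-127. -120. -112. -105.  -68.  -62.]
-130 x -120.0 -64.0 z 38.0 [-120. -113. -105.  -98.  -77.  -70.  -65.]
-120 x -112.0 -74.0 z 38.0 [-112. -107. -101.  -94.  -87.  -78.  -74.]
-110 x -105.0 -76.0 z 38.0 [-105.  -98.  -94.  -89.  -84.  -80.  -76.]
-100 x -99.0 -74.0 z 39.0 [-99. -95. -88. -84. -80. -77. -74.]
-90 x -95.0 -72.0 z 39.0 [-95. -91. -86. -83. -79. -75. -72.]
-80 x -92.0 -71.0 z 39.0 [-92. -89. -85. -82. -78. -74.]
-70 x -87.0 -56.0 z 39.0 [-87. -83. -78. -74. -69. -65.]
press [-21.94  50.48] [625.28 137.36  22.54] yaw 1.4428 F [-0.37  0.47] 1.54 T [ 0.009 -0.044 -0.033] t 18.6 op 0.706 0.0
world [425.2 -61.2]
shift [-0.2225 -0.173  -0.0775] turn [ 0.0003 -0.     -0.    ]
```

To row units: -0.1 m / 0.75 = -0.1333, -0.09 m / 0.75 = -0.12.

>>> {"fn": "move_arm", "kwargs": {"motion": [[0,0,0,0,0,-0.0133,0.065],[0,0,0,0,0,-0.04,0.07],[0,0,0,0,0,-0.08,0.06],[0,0,0,0,0,-0.12,0.03],[0,0,0,0,0,-0.1333,0.0]]}}

```text
clock: 19.23
eef_pos: [626.6, 137.8, 125.8]
tcp_rot: [3.137, -0.002, 1.443]
contact_force: [0.5, 0.3, -0.2]
opening: 0.285
grasp_force: 0.0
```

To row units: -0.222 m / 0.75 = -0.296, -0.19 m / 0.75 = -0.2533.

>>> {"fn": "move_arm", "kwargs": {"motion": [[0,0,0,-0.04,-0.0333,0,0],[0,0,0,-0.0933,-0.08,0,0],[0,0,0,-0.1467,-0.12,0,0],[0,0,0,-0.2,-0.16,0,0],[0,0,0,-0.2533,-0.2,0,0],[0,0,0,-0.296,-0.22,0,0],[0,0,0,-0.296,-0.22,0.04,0],[0,0,0,-0.296,-0.22,0.08,0]]}}

```text
clock: 20.23
eef_pos: [433.3, -62.2, 62.4]
tcp_rot: [3.14, 0.0, 1.442]
contact_force: [0.3, 0.4, 0.2]
opening: -0.001
grasp_force: 0.0
```

```bash
python3 -c "
from h import *
where();gop(-185,-172,21)"
```

```text
press [-186.87 -172.01] [433.3  -62.25  62.37] yaw 1.4416 F [0.21 0.39] 0.18 T [0.023 0.017 0.029] t 20.225 op -0.001 0.0
world [435.2 -62.5]
shift [0.     0.0018 0.0414] turn [ 0.0018  0.     -0.0012]
```

To row units: 0.042 m / 0.75 = 0.056, 0.035 m / 0.75 = 0.0467.

>>> {"fn": "move_arm", "kwargs": {"motion": [[0,0,0,0,0,0.0267,0],[0,0,0,0,0,0.0467,0],[0,0,0,0,0,0.056,0],[0,0,0,0,0.0067,0.056,0],[0,0,0,0,0.0133,0.056,0],[0,0,0,0,0.02,0.056,0],[0,0,0,0,0.024,0.056,0],[0,0,0,0,0.024,0.056,0]]}}

```text
clock: 21.22
eef_pos: [450.6, -63.9, 20.5]
tcp_rot: [-3.141, -0.0, 1.443]
contact_force: [-3.6, 1.6, 2.5]
opening: 0.004
grasp_force: 1.6
```

```bash
python3 -c "
from h import *
where()"
```

```text
press [-169.53 -171.4 ] [450.57 -63.86  20.48] yaw 1.4427 F [-3.78  1.13] 2.5 T [0.151 0.326 0.059] t 21.225 op 0.004 1.6
```

To row units: 0.012 m / 0.75 = 0.016, 0.004 m / 0.75 = 0.0053.

>>> {"fn": "move_arm", "kwargs": {"motion": [[0,0,0,-0.0007,0.0027,0,0],[0,0,0,-0.0013,0.0053,0,0],[0,0,0,-0.002,0.008,0,0],[0,0,0,-0.0027,0.0107,0,0],[0,0,0,-0.0033,0.0133,0,0],[0,0,0,-0.004,0.016,0,0]]}}

```text
clock: 21.98
eef_pos: [462.6, -68.6, 20.4]
tcp_rot: [-3.142, 0.0, 1.443]
contact_force: [-3.5, -0.8, -0.4]
opening: -0.002
grasp_force: 1.5
```

```bash
python3 -c "
from h import *
where()"
```

```text
press [-157.02 -174.53] [462.59 -68.55  20.44] yaw 1.4428 F [-3.35 -1.28] -0.42 T [0.003 0.583 0.005] t 21.975 op -0.002 1.5
```

To row units: 0.014 m / 0.75 = 0.0187, -0.003 m / 0.75 = -0.004.

>>> {"fn": "move_arm", "kwargs": {"motion": [[0,0,0,-0.0007,0.0027,0,0],[0,0,0,-0.0013,0.0053,0,0],[0,0,0,-0.002,0.008,0,0],[0,0,0,-0.0027,0.0107,0,0],[0,0,0,-0.0033,0.0133,0,0],[0,0,0,-0.004,0.016,0,0],[0,0,0,-0.0047,0.0187,0,0]]}}

```text
clock: 22.85
eef_pos: [474.7, -73.6, 20.2]
tcp_rot: [-3.139, -0.0, 1.443]
contact_force: [-7.9, -0.2, 0.5]
opening: 0.001
grasp_force: 3.4
```

```bash
python3 -c "
from h import *
where()"
```

```text
press [-144.35 -177.98] [474.71 -73.6   20.23] yaw 1.4428 F [-7.8  -1.21] 0.46 T [ 0.03   1.182 -0.046] t 22.85 op 0.001 3.4
```

To row units: 0.009 m / 0.75 = 0.012, -0.001 m / 0.75 = -0.0013.

>>> {"fn": "move_arm", "kwargs": {"motion": [[0,0,0,-0.0004,0.002,0,0],[0,0,0,-0.0008,0.004,0,0],[0,0,0,-0.0013,0.006,0,0],[0,0,0,-0.0017,0.008,0,0],[0,0,0,-0.0021,0.01,0,0],[0,0,0,-0.0027,0.012,0,0]]}}

```text
clock: 23.6
eef_pos: [481.8, -76.6, 20.0]
tcp_rot: [-3.136, 0.0, 1.443]
contact_force: [-12.2, -0.2, 4.9]
opening: -0.002
grasp_force: 4.8
```

```bash
python3 -c "
from h import *
where()"
```

```text
press [-136.97 -180.06] [481.76 -76.6   19.98] yaw 1.4428 F [-12.03  -1.73] 4.95 T [-0.095  1.754 -0.113] t 23.6 op -0.002 4.8
```

To row units: 0.006 m / 0.75 = 0.008, 0.0045 m / 0.75 = 0.006.

>>> {"fn": "move_arm", "kwargs": {"motion": [[0,0,0,-0.0004,0.002,0,0],[0,0,0,-0.0008,0.004,0,0],[0,0,0,-0.0013,0.006,0,0],[0,0,0,-0.0017,0.008,0,0],[0,0,0,-0.0017,0.008,0,0]]}}

```text
clock: 24.22
eef_pos: [488.8, -79.0, 20.2]
tcp_rot: [-3.138, 0.0, 1.443]
contact_force: [-8.8, -1.2, 1.4]
opening: -0.003
grasp_force: 3.4
```

```bash
python3 -c "
from h import *
where()"
```

```text
press [-129.66 -181.51] [488.83 -78.97  20.15] yaw 1.4429 F [-8.57 -2.32] 1.41 T [-0.305  1.281 -0.05 ] t 24.225 op -0.003 3.4
```

To row units: 0.0075 m / 0.75 = 0.01, 0.003 m / 0.75 = 0.004.

>>> {"fn": "move_arm", "kwargs": {"motion": [[0,0,0,-0.0004,0.002,0,0],[0,0,0,-0.0008,0.004,0,0],[0,0,0,-0.0013,0.006,0,0],[0,0,0,-0.0017,0.008,0,0],[0,0,0,-0.002,0.01,0,0],[0,0,0,-0.002,0.01,0,0]]}}

```text
clock: 24.98
eef_pos: [497.5, -81.5, 20.4]
tcp_rot: [-3.141, 0.0, 1.443]
contact_force: [-4.9, -0.8, -0.7]
opening: -0.002
grasp_force: 1.9
```

```bash
python3 -c "
from h import *
where()"
```

```text
press [-120.78 -182.94] [497.45 -81.53  20.38] yaw 1.4427 F [-4.72 -1.39] -0.72 T [-0.231  0.75  -0.072] t 24.975 op -0.002 1.9
```

To row units: 0.005 m / 0.75 = 0.0067, 0.002 m / 0.75 = 0.0027.

>>> {"fn": "move_arm", "kwargs": {"motion": [[0,0,0,-0.0003,0.0013,0,0],[0,0,0,-0.0005,0.0027,0,0],[0,0,0,-0.0008,0.004,0,0],[0,0,0,-0.0011,0.0053,0,0],[0,0,0,-0.0013,0.0067,0,0],[0,0,0,-0.0013,0.0067,0,0]]}}

```text
clock: 25.72
eef_pos: [503.0, -83.0, 20.6]
tcp_rot: [3.141, -0.0, 1.443]
contact_force: [-1.9, -0.0, -1.5]
opening: 0.003
grasp_force: 1.0
```

```bash
python3 -c "
from h import *
where()"
```

```text
press [-115.14 -183.71] [502.96 -83.01  20.6 ] yaw 1.4428 F [-1.9  -0.26] -1.48 T [0.052 0.358 0.041] t 25.725 op 0.003 1.0
```

To row units: 0.003 m / 0.75 = 0.004, 0.002 m / 0.75 = 0.0027.

>>> {"fn": "move_arm", "kwargs": {"motion": [[0,0,0,0,0.0013,0,0],[0,0,0,0,0.0027,0,0],[0,0,0,0,0.004,0,0],[0,0,0,0,0.004,0,0]]}}

```text
clock: 26.22
eef_pos: [506.0, -83.5, 20.7]
tcp_rot: [3.141, 0.0, 1.443]
contact_force: [-0.5, -0.6, 0.4]
opening: -0.001
grasp_force: 0.4
```

```bash
python3 -c "
from h import *
where()"
```

```text
press [-112.06 -183.79] [505.99 -83.48  20.65] yaw 1.4428 F [-0.44 -0.67] 0.36 T [-0.026  0.133  0.015] t 26.225 op -0.001 0.4
```

To row units: 0.002 m / 0.75 = 0.0027, 0.0014 m / 0.75 = 0.0019.

>>> {"fn": "move_arm", "kwargs": {"motion": [[0,0,0,0,0.0009,0,0],[0,0,0,0,0.0019,0,0],[0,0,0,0,0.0027,0,0],[0,0,0,0,0.0027,0,0]]}}

```text
clock: 26.72
eef_pos: [507.7, -83.7, 20.5]
tcp_rot: [3.141, -0.0, 1.443]
contact_force: [-0.1, -0.5, -0.8]
opening: -0.0
grasp_force: 0.1
```

To row units: 0.0014 m / 0.75 = 0.0019, 0.0007 m / 0.75 = 0.0009.

>>> {"fn": "move_arm", "kwargs": {"motion": [[0,0,0,0,0.0009,0,0],[0,0,0,0,0.0019,0,0],[0,0,0,0,0.0019,0,0]]}}

```text
clock: 27.1
eef_pos: [508.9, -83.8, 20.5]
tcp_rot: [3.141, 0.0, 1.443]
contact_force: [0.7, -0.2, -0.2]
opening: -0.004
grasp_force: 0.0
```

```bash
python3 -c "
from h import *
where()"
```

```text
press [-109.12 -183.76] [508.92 -83.83  20.5 ] yaw 1.4428 F [ 0.69 -0.13] -0.19 T [-0.075  0.029  0.005] t 27.1 op -0.004 0.0
```

To row units: 0.002 m / 0.75 = 0.0027, 0.0014 m / 0.75 = 0.0019.

>>> {"fn": "move_arm", "kwargs": {"motion": [[0,0,0,0,0.0009,0,0],[0,0,0,0,0.0019,0,0],[0,0,0,0,0.0027,0,0],[0,0,0,0,0.0027,0,0]]}}

```text
clock: 27.6
eef_pos: [510.9, -84.1, 20.5]
tcp_rot: [3.142, -0.0, 1.443]
contact_force: [0.5, 0.4, -0.4]
opening: -0.003
grasp_force: 0.0
```

```bash
python3 -c "
from h import *
where()"
```

```text
press [-107.17 -183.77] [510.85 -84.09  20.5 ] yaw 1.4427 F [0.45 0.5 ] -0.39 T [-0.01  -0.031 -0.025] t 27.6 op -0.003 0.0
```

To row units: -0.15 m / 0.75 = -0.2, -0.13 m / 0.75 = -0.1733.

>>> {"fn": "move_arm", "kwargs": {"motion": [[0,0,0,0,-0.008,0,0],[0,0,0,0,-0.02,0,0],[0,0,0,0,-0.0267,-0.0133,0],[0,0,0,0,-0.0267,-0.0667,0],[0,0,0,0.04,-0.0267,-0.1333,0],[0,0,0,0.1067,-0.0267,-0.1733,0],[0,0,0,0.1467,-0.0267,-0.2,0],[0,0,0,0.1467,-0.0267,-0.2,0]]}}

```text
clock: 28.6
eef_pos: [506.0, 29.2, 172.7]
tcp_rot: [3.138, -0.001, 1.445]
contact_force: [-0.3, -0.1, 0.2]
opening: -0.004
grasp_force: 0.0
```

```bash
python3 - <<'E'
from h import *
where();snap('wrist');snap('top');f=load('wrist')
c=cv2.resize(f['im'],None,fx=1.25,fy=1.25);cv2.imwrite('pics/w5.png',c[...,::-1])
for n in('wrist','top'):
    f=load(n);P=cloud(f);z=P[...,2];L=(P[...,:2]-TP)@Mx()
    m=(z>14)&(z<60)&(L[...,0]>-170)&(L[...,0]<-20)&(L[...,1]<-120)&(L[...,1]>-250)
    q=np.c_[L[m],z[m]];print(n)
    for y in range(-240,-125,10):
        a=q[abs(q[:,1]-y)<3]
        if len(a): print(y,np.median(a[:,2]).round(0),np.sort(a[:,0])[::max(1,len(a)//8)].round(0))
E
```

```text
press [-126.43  -72.02] [506.01  29.2  172.73] yaw 1.4455 F [-0.27 -0.14] 0.18 T [-0.019 -0.016  0.035] t 28.6 op -0.004 0.0
wrist
-180 29.0 [-66.]
-170 38.0 [-84. -79. -76. -74. -71. -69. -64. -56. -52.]
-160 37.0 [-87. -85. -80. -75. -71. -53. -48. -44. -38.]
-150 37.0 [-85. -83. -77. -71. -66. -54. -49. -43. -37.]
-140 36.0 [-84. -82. -76. -71. -65. -54. -49. -43. -37.]
-130 36.0 [-83. -81. -75. -69. -61. -55. -48. -43. -36.]
top
-230 34.0 [-75. -72. -71.]
-220 37.0 [-79. -79. -77. -76. -74. -73. -72. -72. -68. -68.]
-210 36.0 [-77. -77. -75. -74. -74. -72. -72. -69. -69.]
-200 33.0 [-80. -78. -76. -75. -72. -69. -69.]
-190 40.0 [-92. -90. -87. -84. -81. -78. -75. -73. -67.]
-180 38.0 [-90. -87. -82. -78. -73. -68. -50. -46. -40.]
-170 35.0 [-88. -86. -80. -77. -70. -66. -56. -50. -44. -39.]
-160 39.0 [-86. -84. -78. -72. -69. -51. -48. -43. -39.]
-150 37.0 [-85. -83. -78. -74. -69. -64. -52. -48. -44. -37.]
-140 35.0 [-65. -61. -57. -53. -50. -47. -44. -42. -38. -30.]
```

View pics/w5.png

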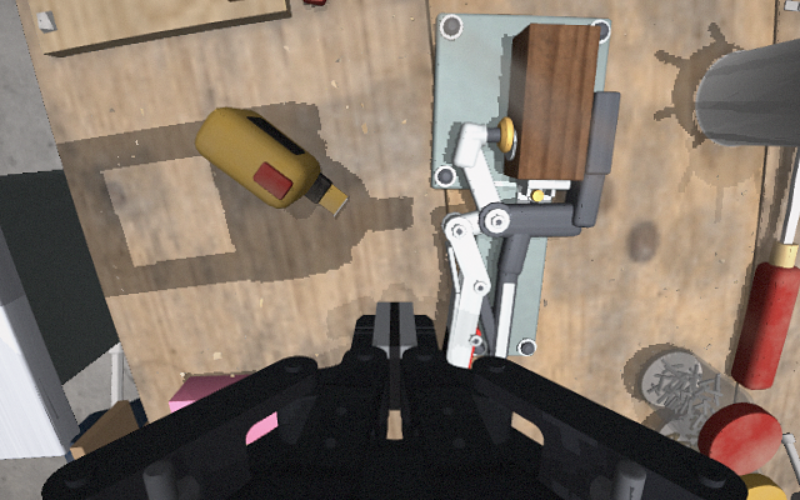

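w5 shows the clamp shut by itself: brass pad at (507,137) on the nut, block against the jaw (595,130) and the stop (540,190), handle parallel at (467,330). The top depth puts the red tab at x -79 to -68, y -205 to -230. Check that the jars are clear of the descent.

```bash
python3 - <<'E'
from h import *
f=load('top');P=cloud(f);z=P[...,2];L=(P[...,:2]-TP)@Mx()
m=(z>42)&(z<140)&(L[...,0]>-100)&(L[...,0]<140)&(L[...,1]<-120)&(L[...,1]>-330)
q=np.c_[L[m],z[m]];print(len(q))
for x in range(-100,140,20):
    a=q[abs(q[:,0]-x)<10]
    if len(a):print(x,a.min(0).round(0),a.max(0).round(0))
where();gop(-33,-222,90)
E
```

```text
517
-100 [ -90. -195.   43.] [ -90. -195.   43.]
-80 [ -88. -227.   42.] [ -70. -150.   46.]
-60 [ -70. -323.   42.] [ -56. -143.   47.]
-40 [ -46. -321.   43.] [ -40. -144.   44.]
100 [  95. -231.   42.] [ 110. -181.   96.]
120 [ 110. -293.   44.] [ 130. -176.   98.]
press [-127.68  -73.99] [504.52  27.42 170.61] yaw 1.4438 F [-0.13 -0.73] -0.12 T [ 0.007 -0.014  0.072] t 28.7 op 0.004 0.0
world [ 579.5 -131.5]
shift [-0.1481  0.0945  0.0807] turn [0.0002 0.0003 0.001 ]
```

To row units: -0.148 m / 0.75 = -0.1973, -0.115 m / 0.75 = -0.1533.

>>> {"fn": "move_arm", "kwargs": {"motion": [[0,0,0,-0.0467,0.0293,0,0],[0,0,0,-0.1,0.0627,0,0],[0,0,0,-0.1533,0.1,0,0],[0,0,0,-0.1973,0.1267,0,0],[0,0,0,-0.1973,0.1267,0.0533,0],[0,0,0,-0.1973,0.1267,0.1067,0],[0,0,0,-0.1973,0.1267,0.12,0],[0,0,0,-0.1973,0.1267,0.12,0]]}}

```text
clock: 29.7
eef_pos: [579.6, -131.8, 80.0]
tcp_rot: [-3.14, -0.0, 1.442]
contact_force: [0.5, 0.1, 0.1]
opening: 0.004
grasp_force: 0.0
```

```bash
python3 -c "
from h import *
where();gop(-36,-222,26)"
```

```text
press [ -32.89 -222.35] [ 579.6  -131.83   80.01] yaw 1.4421 F [0.44 0.18] 0.12 T [-0.014 -0.015 -0.022] t 29.7 op 0.004 0.0
world [ 576.6 -131.1]
shift [ 0.0003 -0.003   0.054 ] turn [-0.0018 -0.0001 -0.0007]
```

To row units: 0.054 m / 0.75 = 0.072, -0.003 m / 0.75 = -0.004.

>>> {"fn": "move_arm", "kwargs": {"motion": [[0,0,0,0,0,0.0333,0],[0,0,0,0,0,0.06,0],[0,0,0,0,0,0.072,0],[0,0,0,0,-0.004,0.072,0],[0,0,0,0,-0.008,0.072,0],[0,0,0,0,-0.012,0.072,0],[0,0,0,0,-0.012,0.072,0]]}}

```text
clock: 30.58
eef_pos: [571.4, -130.2, 26.9]
tcp_rot: [3.141, 0.0, 1.443]
contact_force: [0.3, -0.2, 0.3]
opening: 0.001
grasp_force: 0.0
```

```bash
python3 -c "
from h import *
where()"
```

```text
press [ -41.27 -221.79] [ 571.35 -130.21   26.93] yaw 1.4428 F [ 0.3  -0.21] 0.34 T [0.007 0.004 0.055] t 30.575 op 0.001 0.0
```

To row units: -0.0075 m / 0.75 = -0.01, -0.006 m / 0.75 = -0.008.

>>> {"fn": "move_arm", "kwargs": {"motion": [[0,0,0,0,-0.002,0,0],[0,0,0,0,-0.004,0,0],[0,0,0,0,-0.006,0,0],[0,0,0,0,-0.008,0,0],[0,0,0,0,-0.01,0,0],[0,0,0,0,-0.01,0,0]]}}

```text
clock: 31.32
eef_pos: [563.8, -129.2, 26.5]
tcp_rot: [-3.141, -0.0, 1.443]
contact_force: [0.5, 0.8, -0.1]
opening: -0.001
grasp_force: 0.0
```

```bash
python3 -c "
from h import *
where()"
```

```text
press [ -48.86 -221.75] [ 563.83 -129.2    26.47] yaw 1.4427 F [0.45 0.83] -0.09 T [-0.029 -0.016 -0.008] t 31.325 op -0.001 0.0
```

To row units: -0.006 m / 0.75 = -0.008, -0.0045 m / 0.75 = -0.006.

>>> {"fn": "move_arm", "kwargs": {"motion": [[0,0,0,0,-0.002,0,0],[0,0,0,0,-0.004,0,0],[0,0,0,0,-0.006,0,0],[0,0,0,0,-0.008,0,0],[0,0,0,0,-0.008,0,0]]}}

```text
clock: 31.95
eef_pos: [558.1, -128.5, 26.6]
tcp_rot: [3.141, 0.0, 1.443]
contact_force: [1.0, -1.1, -0.3]
opening: -0.004
grasp_force: 0.4
```

```bash
python3 -c "
from h import *
where()"
```

```text
press [ -54.6 -221.8] [ 558.13 -128.51   26.56] yaw 1.4427 F [ 1.11 -0.93] -0.34 T [-0.024 -0.101  0.019] t 31.95 op -0.004 0.4
```

To row units: -0.006 m / 0.75 = -0.008, -0.0045 m / 0.75 = -0.006.

>>> {"fn": "move_arm", "kwargs": {"motion": [[0,0,0,0,-0.002,0,0],[0,0,0,0,-0.004,0,0],[0,0,0,0,-0.006,0,0],[0,0,0,0,-0.008,0,0],[0,0,0,0,-0.008,0,0]]}}

```text
clock: 32.58
eef_pos: [552.0, -127.7, 26.5]
tcp_rot: [3.142, -0.0, 1.443]
contact_force: [1.6, 0.5, -0.2]
opening: -0.002
grasp_force: 0.7
```

```bash
python3 -c "
from h import *
where()"
```

```text
press [ -60.77 -221.74] [ 552.02 -127.67   26.51] yaw 1.4427 F [1.55 0.71] -0.17 T [ 0.098 -0.252 -0.02 ] t 32.575 op -0.002 0.7
```

To row units: -0.004 m / 0.75 = -0.0053, -0.003 m / 0.75 = -0.004.

>>> {"fn": "move_arm", "kwargs": {"motion": [[0,0,0,0,-0.002,0,0],[0,0,0,0,-0.004,0,0],[0,0,0,0,-0.0053,0,0],[0,0,0,0,-0.0053,0,0]]}}

```text
clock: 33.08
eef_pos: [547.6, -127.2, 26.4]
tcp_rot: [-3.141, 0.0, 1.443]
contact_force: [-0.7, 0.8, 0.2]
opening: 0.0
grasp_force: 0.0
```

```bash
python3 -c "
from h import *
where()"
```

```text
press [ -65.26 -221.86] [ 547.55 -127.21   26.36] yaw 1.4428 F [-0.84  0.72] 0.16 T [0.013 0.02  0.059] t 33.075 op 0.0 0.0
```

To row units: -0.16 m / 0.75 = -0.2133, 0.02 m / 0.75 = 0.0267.

>>> {"fn": "move_arm", "kwargs": {"motion": [[0,0,0,0,0.0133,0,0],[0,0,0,0,0.0267,0,0],[0,0,0,0,0.0267,-0.04,0],[0,0,0,0,0.0267,-0.0933,0],[0,0,0,0.04,0.0267,-0.16,0],[0,0,0,0.0933,0.0133,-0.2,0],[0,0,0,0.1467,0,-0.2133,0],[0,0,0,0.1467,0,-0.2133,0]]}}

```text
clock: 34.08
eef_pos: [563.1, -15.9, 187.8]
tcp_rot: [3.139, -0.001, 1.446]
contact_force: [-0.2, -0.1, -0.8]
opening: -0.001
grasp_force: 0.0
```

```bash
python3 - <<'E'
from h import *
where();snap('wrist');f=load('wrist');snap('top')
c=cv2.resize(f['im'],None,fx=1.25,fy=1.25);cv2.imwrite('pics/w6.png',c[...,::-1])
f=load('top');P=cloud(f);z=P[...,2];L=(P[...,:2]-TP)@Mx()
m=(z>20)&(z<60)&(L[...,0]>-175)&(L[...,0]<-60)&(L[...,1]<-120)&(L[...,1]>-250);print(L[m].min(0),L[m].max(0))
E
```

```text
press [ -64.08 -109.46] [563.08 -15.88 187.83] yaw 1.4456 F [-0.16 -0.11] -0.78 T [ 0.031 -0.048  0.058] t 34.075 op -0.001 0.0
[ -67.63238907 -149.18987111] [ -60.28015602 -127.83526573]
```

View pics/w6.png

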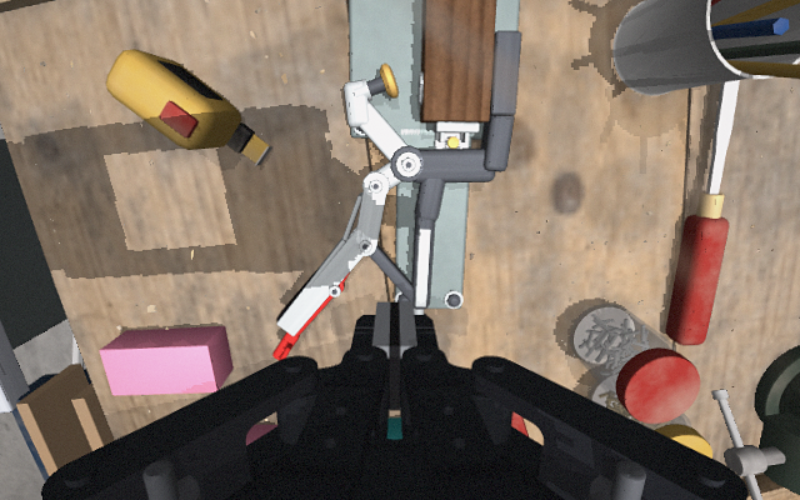

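w6 shows the clamp sprung open, with the pad at (388,80) and the handle at (310,310). The block is still against the jaw and stop, and the nut at (422,80) looks flush.

```bash
python3 -c "
from h import *
print(order.sign_off())"
```

```text
the job is handed in; nothing more can be done
None
```

I pressed the tee nut home and handed the job in at about 34 s: the clamp locked with the hand off, the lever sprang it open, and the block still lies against jaw and stop; the nut looks flush in the last picture, but I had no direct reading of it and the verdict was not shown.

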